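# Tap the ring clamp's wedge tight

### The job

A ring lies in the wooden ring clamp held in the bench vice, and the clamp's wedge has been started by hand. Pick up the hammer and tap the wedge squarely in with its flat face, in at least three separate light taps with the hammer drawn clear between them, until the wedge stops advancing and the ring is held tight, but never so hard that the wedge splits or the ring is crushed. Then lay the hammer flat on the bench, keeping the gripper and arm off the wedge, ring and vice and leaving the other tools where they are.

Things in the scene. Friction and masses are not known exactly. Their poses are not given: they have to be found in the camera images.
- vice: Blue bench vice fixed to the bench, with the dark wooden lower half of the ring clamp in its steel jaws. Origin on the bench under its centre; x runs level along the clamp from wedge end to ring end (the way the wedge is driven), z up. Clamp: x -70 to +70 mm, 26 wide, lower half's flat inner face at z = 100, top of the hinged upper half at 130. Vice: within x +-52, y -118 to +55, z below 100 mm.
- clamp_mouth (a point): Middle of the lower half's end edge at the wedge end, at the height of its inner face. The clamp's upper half (not measured) is hinged at the waist: the wedge lifts its tail and so closes its leather jaw on the ring. The band at the waist is set differently each time, so how far the wedge goes in before it is tight is not known beforehand.
- wedge: Pale beech wedge, loose, 95 mm long, 18 wide, 4 thick at the tip, 16 at the butt, lying flat on the lower half, tip between the tails. Origin under the butt; x to the tip, z up. It slides under 1 to 3 N until the jaw meets the ring, 5 to 45 mm on; then resistance climbs 5 to 10 N per mm. Tight: taps reaching 18 to 23 N move it under 1 mm; friction then holds it. Over 30 N splits it.
- wedge_butt (a point): Centre of the wedge's butt, the end face to strike: 18 mm wide, 15 mm high, upright, facing along the wedge's -x, about 108 mm above the bench. When tight it still stands 8 mm or more outside the clamp's end.
- ring: Gold ring with a red stone, 23 mm across, band 6 mm high, lying flat on the leather of the clamp's lower jaw, stone outwards. Origin at its underside's centre. Loose until the clamp closes on it; held tight means squeezed by at least 12 N; 45 N would crush it.
- hammer: Goldsmith's hammer, about 210 g, lying on its side on the bench. Origin on the bench under the centre of its head when it lies; z up, the handle runs along -x to 205 mm from the head's axis, the steel head lies along y: flat round face (30 mm across) at +35 mm, thin upright cross peen at -35 mm. Head axis and handle are 15 mm above the bench when it lies.
- hammer_grip (a point): Centre of the straight neck of the handle, 34 mm from the head's axis, close to the balance point: 12 mm wide (across y), 14 mm high, flat-sided. A firm grip (40 N or more) here keeps the hammer from turning in the hand.
- hammer_face (a point): Centre of the hammer's flat striking face; the face looks along the hammer's +y.
- bench_block: Bystander: polished steel block 60 x 60 x 18 mm on the bench. Origin at its underside's centre.
- wax_tin: Bystander: small round tin with a green lid, 62 mm across, 22 mm high. Origin at its underside's centre.
- pliers: Bystander: pliers with red handles, about 145 mm long, 11 mm high, lying on the bench. Origin at the bench under their middle, x towards the jaws.
Not all that is in view belongs to the job. Of the things like the hammer, leave any that is green or purple; of the rest the smaller one is meant.

How it is judged:
By the outcome, as a careful person would: the job done as asked, in the order asked, and still so for the second after the job is handed in, with the robot touching nothing.
It also fails if it takes over 51 s, if anything falls off the work surface, if the arm or the gripper's body presses on something with over 40 N, if the wrist force passes 120 N, or if a joint passes its speed limit or range.

### The arm

A 6-joint arm with a two-finger parallel gripper is mounted at the origin on the work surface. World frame = base frame: x ahead of the robot, y to its left, z up, the work surface at z = 0. Lengths are in m, angles in rad, forces in N, time in s.
With the tool pointing down it reaches from about 0.275 to 0.75 m from the base axis. Payload 10.2 kg.
Tool frame: the origin (TCP) lies on the centre line of the jaws, within the pads' length; the fingertips stand 25 mm ahead of it and the grasp point (between the pads) lies 6 mm ahead of it (ctrl.tip_reach is the distance from the TCP to the fingertips, in m); z points along the fingers, y is the line along which they close (so a half turn about z gives the same grasp; the last joint's range is limited). The gripper opens to 85 mm and grips with 20 to 120 N. Pads are 22 mm wide; open, the fingers measure 114 mm over their backs; the gripper's body (76 mm by 85 mm) begins 54 mm behind the grasp point. The pads swing forward as they close: fully open they stand 13 mm farther back than shut.
Start: joints at [1.076, 0.313, 1.498, -0, 1.331, -0.223], TCP at [0.141, 0.506, 0.217] pointing down, gripper open.
Joint ranges: [-2.94, 2.94], [-0.97, 2.17], [0.19, 2.56], [-1.23, 4.37], [0.02, 3.11], [-2.88, 2.88]. Speed limits (rad/s): [2.39, 2.39, 3.01, 3.14, 3.14, 3.14].

### API

Orientations are given as [roll, pitch, yaw] about the fixed x, y, z axes, in that order (R = Rz(yaw) Ry(pitch) Rx(roll)).
In Python, from station import ctrl gives the robot as it stands. The module is installed in compiled form; this text tells all that it offers.
- The arm moves only by the shell command python3 -m handwheel 'ROWS' [OPENING] [FORCE]. ROWS is a JSON object of lists of equal length, an entry for each row: "delta_pos": the shift along the tool's x, y, z scaled (see below), a list of three; "rot": the turn, a rotation vector about the tool's x, y, z scaled (see below), a list of three. A call has 1 to 12 rows; each row shifts and turns the commanded pose from where the row before left it, along the tool's axes as they then stand; what a row does not reach is not made up. The controller multiplies each number of a shift by 0.3 m and each number of a turn by 360 degrees. A row lasts 1/10 s, in which the tool goes at most 50 mm and 8.59 degrees, less where a joint would pass 70% of its speed; a pose out of reach is approached as far as the arm can. A call with a number of a shift or a turn outside -1 to 1 is refused whole. A call with a gripper value outside its range is refused whole. OPENING is the opening, from -1 (shut) to 1 (fully open), set as the call begins (- or left out, the last holds). The fingers move at their own pace and stop on an object; FORCE is the grip in N (left out, the last holds). Time passes only in rows, so rows that do not move let the fingers close. It gives the time, the measured TCP pose, the force, the opening and the grip force at its end, in the units of the state.
- ctrl.get_state(): the state, without advancing time (a new reading comes with each control period).
- ctrl.camera(name): name is "scene" or "top" or "wrist"; returns a dict with "frame" (480x640x3 uint8, blue, green, red), "depth" (480x640 float32, m along the optical axis (not along the pixel's ray), 0 where there is no reading), "camera_matrix" (3x3 intrinsics, pixels), "R" (3x3) and "t" (3): a world point X has camera coordinates R X + t; the wrist camera has in their place "tool_from_camera" (4x4, takes a point from camera to tool coordinates, whose origin is the TCP and whose axes are the flange's). Camera axes: x right, y down, z forward; pixel columns grow to the right and rows downward; lengths in m; the calibration is good to about 2 mm. A picture is of the moment at which its call begins: read the wrist's pose just before it.
- ctrl.hand_in(): hands the job in; it is judged then, once.
The state is a dict: "t": time; "joint_positions": joint angles; "dq": joint speeds; "joint_efforts": joint torques, N m; "ee_pos": TCP position; "eef_rot": TCP orientation; "wrist_force": force on the tool from outside, world axes, zero at the start; "ft_torque": the same for the moment, N m; "gripper_width": finger opening in m; "grasp_force": force on a finger pad.
Only numpy, scipy, OpenCV 4.12 (cv2) and the standard library are available. Lean on these libraries where they do the work, as an engineer would, in place of code of your own. Each camera call takes 0.05 s, during which the arm holds its last target. There are 200 camera calls.

## Working session

There is one attempt and no reset: what is moved stays moved. The work goes in short steps, Python scripts to look and compute and a shell command to move; the robot and the scene stay as the last step left them, time stands still between calls to the robot, and variables do not carry over. Pictures are saved under pics/ and viewed, at most 12 in all, crops included, and the job is handed in when it is done.

```bash
mkdir -p pics
cat > h.py <<'E'
import numpy as np, cv2
from station import ctrl
def snap(n,fn):
    c=ctrl.camera(n); cv2.imwrite('pics/'+fn+'.png',c['frame']); np.savez('pics/'+fn+'.npz',**c); return c
def ray(c,uv,z):
    K,R,t=c['camera_matrix'],c['R'],c['t']
    d=R.T@np.linalg.solve(K,[uv[0],uv[1],1.]); o=-R.T@t
    return o+d*(z-o[2])/d[2]
def cloud(c):
    v,u=np.mgrid[:480,:640]; K=c['camera_matrix']; z=c['depth']
    P=np.stack([(u-K[0,2])/K[0,0]*z,(v-K[1,2])/K[1,1]*z,z],-1)
    return (P-c['t'])@c['R']
E
python3 - <<'E'
from h import *
for n in('scene','top'):
    c=snap(n,n+'1'); print(n,(-c['R'].T@c['t']).round(3))
print(ctrl.get_state())
E
```

```text
scene [1.328 0.191 1.03 ]
top [ 0.3   -0.062  1.329]
{'t': 0.1, 'joint_positions': array([ 1.07559730e+00,  3.13363937e-01,  1.49835394e+00,  1.73224089e-05,
        1.33103183e+00, -2.23349718e-01]), 'dq': array([-5.57070044e-05, -3.33592156e-03, -1.20565663e-03, -3.55479357e-04,
        2.72148224e-03,  3.92016125e-04]), 'joint_efforts': array([ 3.83419465e-03, -4.12903869e+01, -2.60141981e+01, -1.41047963e-04,
        3.06667949e-03,  7.77017635e-05]), 'ee_pos': array([0.14082884, 0.50549824, 0.21631043]), 'eef_rot': array([-3.14046806e+00, -2.72689517e-04,  2.86973907e+00]), 'wrist_force': array([-0.81858731, -0.55959242, -0.10211204]), 'ft_torque': array([ 0.02796729, -0.0247968 ,  0.05337443]), 'grasp_force': 0.0, 'gripper_width': 0.08506198572840418}
```

View pics/top1.png

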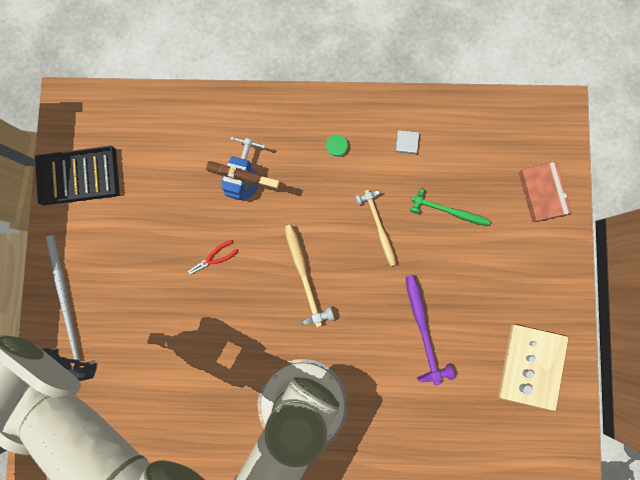

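View pics/scene1.png

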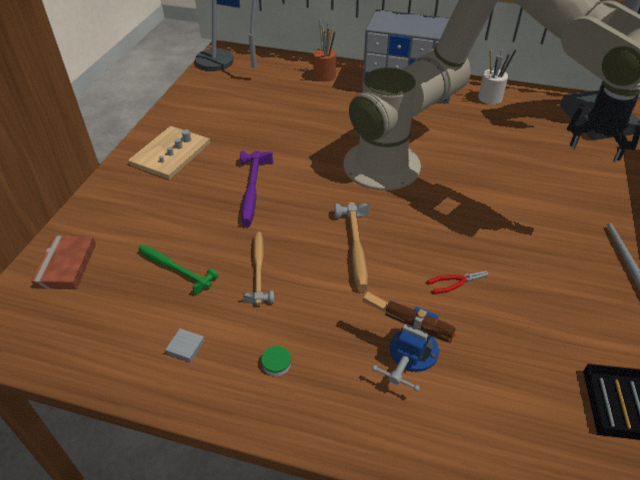

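The top view shows the small wooden hammer (head about (370,197), handle running down to (392,263)). The clamp and wedge have the butt at about (281,185), and the drive direction is to the left (+y). The purple and green hammers and the larger wooden one are decoys.

Run:
```python
from h import *
a=np.load('pics/top1.npz'); b=np.load('pics/scene1.npz')
A=cv2.resize(a['frame'][130:280,200:400],None,fx=3.6,fy=3.6,interpolation=cv2.INTER_CUBIC)[:,:]
B=cv2.resize(b['frame'][225:375,220:320],None,fx=3,fy=3,interpolation=cv2.INTER_CUBIC)
cv2.imwrite('pics/cropA.png',A); 
P=cloud(a); 
hsv=cv2.cvtColor(a['frame'],cv2.COLOR_BGR2HSV)
# hammer: points above bench in box
def reg(x0,x1,y0,y1,zmin=.006):
    m=np.zeros((480,640),bool); m[y0:y1,x0:x1]=1
    return m&(P[...,2]>zmin)
m=reg(350,402,182,270)
print('n',m.sum(), 'z bench', np.median(P[220:260,340:355,2]))
head=m&(hsv[...,1]<70); han=m&~head
for n,k in(('head',head),('handle',han)):
    q=P[k]; mu=q.mean(0); r=cv2.minAreaRect(q[:,:2].astype(np.float32)*1000)
    w,v=np.linalg.eigh(np.cov(q[:,:2].T)); print(n,k.sum(),mu.round(4),v[:,1].round(4),np.degrees(np.arctan2(v[1,1],v[0,1])).round(2),r,np.percentile(q[:,2],[5,50,95]).round(4))
# wedge: pale, z>.08
k=reg(255,300,165,200,.085); pale=k&(hsv[...,2]>150)
q=P[pale]; print('wedge',pale.sum(),q.mean(0).round(4),cv2.minAreaRect(q[:,:2].astype(np.float32)*1000),np.percentile(q[:,2],[5,50,95]))
k=reg(195,300,150,205,.095); q=P[k]; print('clamp',k.sum(),cv2.minAreaRect(q[:,:2].astype(np.float32)*1000),np.percentile(q[:,2],[5,50,95]))
```

```text
n 690 z bench -0.00022865118827794073
head 190 [ 0.5501 -0.1689  0.0448] [-0.9934 -0.1149] -173.4 ((434.51519775390625, -165.93978881835938), (133.3865509033203, 313.876708984375), 75.37215423583984) [0.0134 0.0247 0.032 ]
handle 500 [ 0.4611 -0.2007  0.0767] [-0.9999 -0.0112] -179.36 ((448.16290283203125, -179.77520751953125), (162.22262573242188, 343.1832275390625), 76.85835266113281) [0.0073 0.0232 0.0326]
wedge 150 [0.5742 0.0921 0.1689] ((459.8270263671875, 15.314804077148438), (352.8037109375, 45.953556060791016), 33.101654052734375) [0.10621488 0.11280979 0.11944054]
clamp 912 ((503.49737548828125, 65.89309692382812), (467.42803955078125, 114.7033920288086), 45.82801818847656) [0.09709262 0.11888483 0.12971666]
```

View pics/cropA.png

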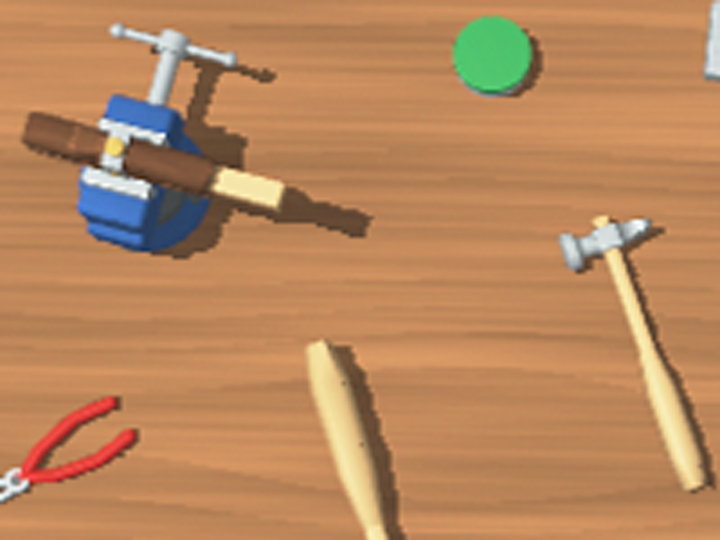

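The crop shows the hammer's flat face on the left, at crop (570,253), with the peen at (650,225). The wedge runs from crop (215,180) to the butt at (283,197). The depth has outliers, so I'll filter it.

Run:
```python
from h import *
a=np.load('pics/top1.npz'); b=np.load('pics/scene1.npz')
full=lambda x,y:(200+(x+.5)/3.6-.5,130+(y+.5)/3.6-.5)
for n,p,z in(('handle end',(697,485),.015),('handle mid',(645,350),.02),('neck',(620,270),.022),('headtop',(604,237),.024),('face c',(569,253),.02),('peen',(652,225),.02)):
    print(n,ray(a,full(*p),z).round(4))
hsv=cv2.cvtColor(a['frame'],cv2.COLOR_BGR2HSV)
P=cloud(a)
box=np.zeros((480,640),bool); box[165:200,255:300]=1
m=box&(P[...,2]>.085)&(P[...,2]<.14)&(hsv[...,2]>170)
q=P[m]; print('wedge',m.sum(),q.mean(0),cv2.minAreaRect(q[:,:2].astype(np.float32)*1000),'z',np.percentile(q[:,2],[5,50,95]))
px=np.argwhere(m)[:,::-1]; print(cv2.boxPoints(cv2.minAreaRect(px.astype(np.float32))))
box[:]=0; box[150:205,195:300]=1
m=box&(P[...,2]>.11)&(P[...,2]<.14); q=P[m]; mu=q.mean(0);w,v=np.linalg.eigh(np.cov(q[:,:2].T));print('clamp',mu,np.degrees(np.arctan2(*v[::-1,1])),cv2.minAreaRect(q[:,:2].astype(np.float32)*1000))
# hammer masks
for z0,z1,s in((.008,.045,'all'),):
    box[:]=0; box[182:270,350:402]=1
    m=box&(P[...,2]>z0)&(P[...,2]<z1); q=P[m]
    hd=m&(hsv[...,1]<70); 
    for n,k in(('head',hd),('handle',m&(hsv[...,1]>=70))):
        q=P[k];w,v=np.linalg.eigh(np.cov(q[:,:2].T));print(n,k.sum(),q.mean(0),np.degrees(np.arctan2(*v[::-1,1])),cv2.minAreaRect(q[:,:2].astype(np.float32)*1000))
```

```text
handle end [ 0.3852 -0.2405  0.015 ]
handle mid [ 0.4881 -0.1989  0.02  ]
neck [ 0.5499 -0.1786  0.022 ]
headtop [ 0.5752 -0.1657  0.024 ]
face c [ 0.5628 -0.1391  0.02  ]
peen [ 0.5863 -0.2031  0.02  ]
wedge 139 [0.58782006 0.09977589 0.11232342] ((588.4366455078125, 99.84036254882812), (51.284889221191406, 18.465593338012695), 75.39861297607422) z [0.10639315 0.11274034 0.11730281]
[[258.5353  182.74275]
 [260.444   175.58507]
 [279.11618 180.56432]
 [277.2075  187.722  ]]
clamp [0.60649318 0.17727276 0.12027776] 76.59273315002233 ((604.7890625, 169.30747985839844), (194.5933837890625, 29.498743057250977), 75.25580596923828)
head 187 [ 0.55415644 -0.17063575  0.02418343] -159.62206856555744 ((492.806640625, -179.87060546875), (188.55795288085938, 68.29792022705078), 8.109731674194336)
handle 447 [ 0.46773875 -0.2082866   0.02288343] -159.86155554951486 ((498.1414489746094, -204.6334228515625), (237.31993103027344, 50.25310516357422), 24.504207611083984)
```

```bash
R='"rot":[[0,0,0],[0,0,0],[0,0,0],[0,0,0],[0,0,0],[0,0,0],[0,0,0],[0,0,0],[0,0,0],[0,0,0]]'
python3 -m handwheel '{"delta_pos":[[-0.095,-0.092,0],[-0.095,-0.092,0],[-0.095,-0.092,0],[-0.095,-0.092,0],[-0.095,-0.092,0],[-0.095,-0.092,0],[-0.095,-0.092,0],[-0.095,-0.092,0],[-0.095,-0.092,0],[-0.095,-0.092,0]],"rot":[[0,0,0],[0,0,0],[0,0,0],[0,0,0],[0,0,0],[0,0,0],[0,0,0],[0,0,0],[0,0,0],[0,0,0]]}' 1 60
python3 -m handwheel '{"delta_pos":[[-0.095,-0.092,0],[-0.095,-0.092,0],[-0.095,-0.092,0],[-0.095,-0.092,0],[-0.095,-0.092,0],[-0.095,-0.092,0],[-0.095,-0.092,0],[-0.095,-0.092,0],[-0.095,-0.092,0],[-0.095,-0.092,0]],"rot":[[0,0,0],[0,0,0],[0,0,0],[0,0,0],[0,0,0],[0,0,0],[0,0,0],[0,0,0],[0,0,0],[0,0,0]]}'
python3 -m handwheel '{"delta_pos":[[0,0,0],[0,0,0],[0,0,0],[0,0,0],[0,0,0],[0,0,0],[0,0,0]],"rot":[[0,0,-0.02],[0,0,-0.02],[0,0,-0.02],[0,0,-0.02],[0,0,-0.02],[0,0,0],[0,0,0]]}'
cat >> h.py <<'E'
from scipy.spatial.transform import Rotation as Ro
def pose():
    s=ctrl.get_state(); return s,Ro.from_euler('xyz',s['eef_rot']),np.array(s['ee_pos'])
def delta(target,yaw=None):
    s,r,p=pose(); print('pos',p.round(4),'rpy',np.degrees(s['eef_rot']).round(2),'units',(r.inv().apply(np.array(target)-p)/.3).round(4))
    if yaw is not None:
        print('rot',((r.inv()*Ro.from_euler('xyz',[np.pi,0,np.radians(yaw)])).as_rotvec()/2/np.pi).round(4))
def wcam(fn):
    s,r,p=pose(); c=ctrl.camera('wrist'); cv2.imwrite('pics/'+fn+'.png',c['frame'])
    T=c['tool_from_camera']; Rw=r.as_matrix()@T[:3,:3]; tw=r.apply(T[:3,3])+p
    c['R']=Rw.T; c['t']=-Rw.T@tw; np.savez('pics/'+fn+'.npz',**c); return c
E
python3 - <<'E'
from h import *
wcam('w1'); delta([.544,-.181,.15],200.3)
E
```

```text
t: 1.1
ee_pos: [0.3418, 0.1618, 0.2167]
eef_rot: [-3.142, -0.0, 2.87]
wrist_force: [0.9, 0.3, -0.1]
gripper_width: 0.0853
grasp_force: 0.0
t: 2.1
ee_pos: [0.5423, -0.1805, 0.2164]
eef_rot: [3.141, -0.001, 2.87]
wrist_force: [-0.2, 0.2, 0.1]
gripper_width: 0.0856
grasp_force: 0.0
t: 2.8
ee_pos: [0.5417, -0.179, 0.2166]
eef_rot: [3.141, -0.0, -2.788]
wrist_force: [-0.9, -0.0, -0.2]
gripper_width: 0.0854
grasp_force: 0.0
pos [ 0.5418 -0.179   0.2166] rpy [ 1.7998e+02 -1.0000e-02 -1.5975e+02] units [-0.0047 -0.009   0.222 ]
rot [ 0.0001 -0.     -0.0001]
```

View pics/w1.png

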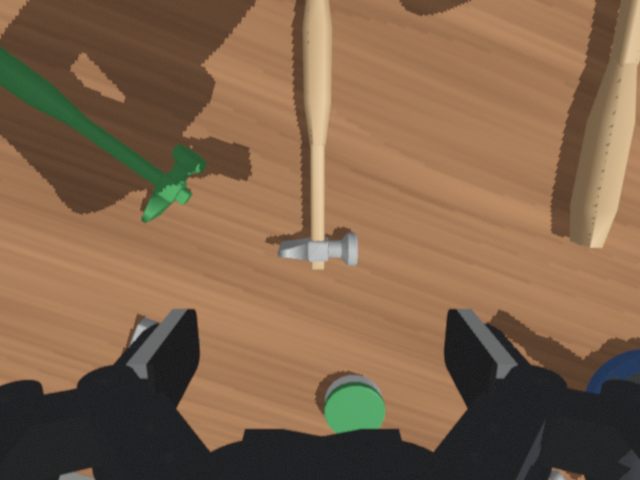

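The wrist view shows the hammer almost exactly aligned with the image vertical: head axis at (318,250), face at (357,249), peen at (282,250), handle at (317,30).

Run:
```python
from h import *
c=np.load('pics/w1.npz')
for uv,z in(((318,250),.022),((356,249),.015),((281,250),.015),((318,170),.02),((317,30),.022),((354,408),.022)): print(uv,ray(c,uv,z).round(4))
a=ray(c,(318,170),.02)-ray(c,(317,30),.022); y=np.degrees(np.arctan2(a[1],a[0])); print(y)
h=ray(c,(318,250),.022); g=h-.034*np.array([np.cos(np.radians(y)),np.sin(np.radians(y)),0]); print(g)
delta([g[0],g[1],.030],180+y)
```

```text
(318, 250) [ 0.576  -0.1677  0.022 ]
(356, 249) [ 0.5652 -0.1351  0.015 ]
(281, 250) [ 0.5896 -0.1985  0.015 ]
(318, 170) [ 0.5103 -0.1919  0.02  ]
(317, 30) [ 0.4099 -0.2295  0.022 ]
(354, 408) [ 0.7174 -0.0778  0.022 ]
20.539979332310025
[ 0.54420828 -0.17966255  0.022     ]
pos [ 0.5418 -0.179   0.2166] rpy [ 1.7998e+02 -1.0000e-02 -1.5975e+02] units [-0.007  -0.0052  0.622 ]
rot [ 0.0001 -0.     -0.0008]
```

```bash
python3 -m handwheel '{"delta_pos":[[-0.007,-0.005,0.1],[0,0,0.1],[0,0,0.1],[0,0,0.1],[0,0,0.1],[0,0,0.08],[0,0,0.04],[0,0,0],[0,0,0]],"rot":[[0,0,-0.001],[0,0,0],[0,0,0],[0,0,0],[0,0,0],[0,0,0],[0,0,0],[0,0,0],[0,0,0]]}' 0 70
python3 -m handwheel '{"delta_pos":[[0,0,0],[0,0,0],[0,0,0],[0,0,0],[0,0,0],[0,0,0],[0,0,0],[0,0,0],[0,0,0],[0,0,0]],"rot":[[0,0,0],[0,0,0],[0,0,0],[0,0,0],[0,0,0],[0,0,0],[0,0,0],[0,0,0],[0,0,0],[0,0,0]]}' -1 70
```

```text
t: 3.75
ee_pos: [0.5449, -0.18, 0.0318]
eef_rot: [-3.14, 0.001, -2.779]
wrist_force: [0.2, -1.0, -0.3]
gripper_width: 0.0426
grasp_force: 0.0
t: 4.75
ee_pos: [0.5443, -0.1797, 0.0308]
eef_rot: [3.142, -0.0, -2.779]
wrist_force: [0.2, 0.5, -0.5]
gripper_width: 0.0
grasp_force: 0.0
```

Run:
```python
from h import *
c=snap('top','top2'); s=ctrl.get_state(); print(s['gripper_width'],s['grasp_force'],ctrl.tip_reach)
w=wcam('w2')
A=cv2.resize(c['frame'][160:280,330:450],(480,480)); cv2.imwrite('pics/c2.png',np.hstack([A,cv2.resize(w['frame'][:,160:480],(320,480))]))
```

```text
0.00023478491381650885 0.0 0.025
```

View pics/c2.png

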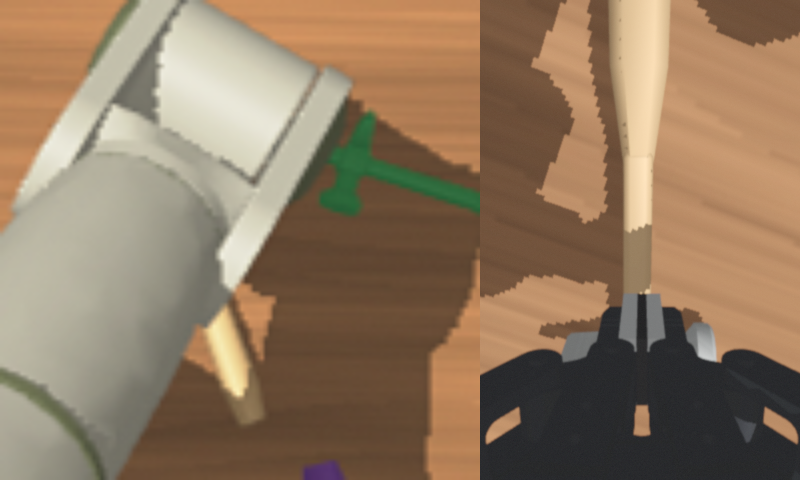

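The fingers are fully shut with the handle apparently beneath them and the hammer unmoved. I'll check the fingertip heights in the wrist depth image.

Run:
```python
from h import *
c=np.load('pics/w2.npz'); P=cloud(c); s,r,p=pose(); T=c['tool_from_camera']
print('cam in tool',T.round(4))
K=c['camera_matrix'];z=c['depth'];v,u=np.mgrid[:480,:640]
C=np.stack([(u-K[0,2])/K[0,0]*z,(v-K[1,2])/K[1,1]*z,z],-1)
L=C@T[:3,:3].T+T[:3,3]
# crop x 480..800 -> u=160+x-480
for x,y in((643,250),(643,285),(628,300),(655,300),(630,330),(655,330),(560,330),(700,345),(640,420),(560,250),(640,100)):
    uu=160+x-480; print((uu,y),'tool',L[y,uu].round(4),'world',P[y,uu].round(4),c['frame'][y,uu])
```

```text
cam in tool [[ 5.000e-04 -9.634e-01 -2.679e-01  6.710e-02]
 [ 1.000e+00  4.000e-04  4.000e-04  1.500e-03]
 [-2.000e-04 -2.679e-01  9.634e-01 -1.570e-01]
 [ 0.000e+00  0.000e+00  0.000e+00  1.000e+00]]
(323, 250) tool [0.0182 0.0022 0.0096] world [ 0.5265 -0.1841  0.0212] [ 97 127 152]
(323, 285) tool [0.0026 0.0023 0.0093] world [ 0.5411 -0.1785  0.0216] [ 95 126 151]
(308, 300) tool [ 0.0105 -0.003  -0.0253] world [ 0.5356 -0.1863  0.0562] [124 124 122]
(335, 300) tool [ 0.0103  0.0063 -0.0249] world [ 0.5325 -0.1775  0.0557] [125 124 123]
(310, 330) tool [ 0.0103 -0.0018 -0.0469] world [ 0.5353 -0.185   0.0778] [125 124 122]
(335, 330) tool [ 0.0109  0.0055 -0.0482] world [ 0.5322 -0.1784  0.079 ] [124 124 123]
(240, 330) tool [-0.03   -0.0393  0.0312] world [ 5.864e-01 -2.058e-01 -3.000e-04] [ 61  86 118]
(380, 345) tool [-0.0244  0.0274  0.0061] world [ 0.5574 -0.1454  0.0247] [181 182 180]
(320, 420) tool [-0.0836  0.0009  0.0315] world [ 0.6222 -0.1492 -0.0007] [ 97 133 178]
(240, 250) tool [ 0.012  -0.037   0.0305] world [ 5.462e-01 -2.185e-01  4.000e-04] [ 59  82 114]
(320, 100) tool [0.0777 0.001  0.0061] world [ 0.4714 -0.2063  0.0248] [172 214 242]
```

Run:
```python
from h import *
for n in('w1','w2'):
    c=np.load(f'pics/{n}.npz'); T=c['tool_from_camera']
    K=c['camera_matrix'];z=c['depth'];v,u=np.mgrid[:480,:640]
    C=np.stack([(u-K[0,2])/K[0,0]*z,(v-K[1,2])/K[1,1]*z,z],-1)
    L=C@T[:3,:3].T+T[:3,3]
    g=(c['frame'].max(2).astype(int)-c['frame'].min(2)<12)&(z>0)&(z<.16)
    q=L[g]; print(n,g.sum(),'max tool z',q[:,2].max(),np.percentile(q[:,2],[99,99.9])); k=q[:,2]>q[:,2].max()-.004; print(q[k].min(0),q[k].max(0))
```

```text
w1 55541 max tool z -0.026968254891078708 [-0.03371689 -0.02940695]
[-0.00970606 -0.04152645 -0.03094101] [ 0.00922215  0.0448969  -0.02696825]
w2 62683 max tool z -0.018958486910183342 [-0.02864572 -0.02135214]
[ 0.00589824 -0.00986643 -0.02292955] [ 0.01096756  0.01272274 -0.01895849]
```

The depth shows the shut fingertips at tool z ≈ -0.019 rather than +0.025, so they closed about 28 mm above the handle. I'll reopen and descend with force checks.

```bash
python3 -m handwheel '{"delta_pos":[[0,0,0],[0,0,0],[0,0,0],[0,0,0],[0,0,0],[0,0,0]],"rot":[[0,0,0],[0,0,0],[0,0,0],[0,0,0],[0,0,0],[0,0,0]]}' 0 70
python3 -m handwheel '{"delta_pos":[[0,0,0.04],[0,0,0.04],[0,0,0.03],[0,0,0]],"rot":[[0,0,0],[0,0,0],[0,0,0],[0,0,0]]}'
python3 -m handwheel '{"delta_pos":[[0,0,0.02],[0,0,0]],"rot":[[0,0,0],[0,0,0]]}'
```

```text
t: 5.45
ee_pos: [0.5443, -0.1797, 0.0308]
eef_rot: [3.142, -0.0, -2.779]
wrist_force: [-0.0, 0.4, -0.9]
gripper_width: 0.0428
grasp_force: 0.0
t: 5.85
ee_pos: [0.5434, -0.1792, -0.0041]
eef_rot: [3.139, -0.002, -2.779]
wrist_force: [-0.3, -0.4, -0.0]
gripper_width: 0.0429
grasp_force: 0.0
t: 6.05
ee_pos: [0.5441, -0.1796, -0.0088]
eef_rot: [3.141, -0.001, -2.779]
wrist_force: [0.4, -0.1, -0.6]
gripper_width: 0.0426
grasp_force: 0.0
```

```bash
python3 -m handwheel '{"delta_pos":[[0,0,0.016],[0,0,0]],"rot":[[0,0,0],[0,0,0]]}'
python3 -m handwheel '{"delta_pos":[[0,0,0],[0,0,0],[0,0,0],[0,0,0],[0,0,0],[0,0,0],[0,0,0],[0,0,0]],"rot":[[0,0,0],[0,0,0],[0,0,0],[0,0,0],[0,0,0],[0,0,0],[0,0,0],[0,0,0]]}' -1 80
```

```text
t: 6.25
ee_pos: [0.5441, -0.1796, -0.0134]
eef_rot: [3.141, -0.0, -2.779]
wrist_force: [1.2, 1.0, -0.6]
gripper_width: 0.0428
grasp_force: 0.0
t: 7.05
ee_pos: [0.5446, -0.1798, -0.0125]
eef_rot: [-3.141, 0.001, -2.779]
wrist_force: [-1.5, 0.9, 6.3]
gripper_width: 0.0104
grasp_force: 79.0
```

```bash
python3 -m handwheel '{"delta_pos":[[0,0,-0.05],[0,0,-0.09],[0,0,-0.09],[0,0,-0.09],[0,0,-0.07],[0,0,-0.03],[0,0,0]],"rot":[[0,0,0],[0,0,0],[0,0,0],[0,0,0],[0,0,0],[0,0,0],[0,0,0]]}'
python3 -m handwheel '{"delta_pos":[[0,0,0],[0,0,0],[0,0,0],[0,0,0],[0,0,0],[0,0,0],[0,0,0]],"rot":[[0,0,0.0196],[0,0,0.0196],[0,0,0.0196],[0,0,0.0196],[0,0,0.0196],[0,0,0],[0,0,0]]}'
python3 - <<'E'
from h import *
delta([.532,-.08,.11],180-14.7)
E
```

```text
t: 7.75
ee_pos: [0.5446, -0.1798, 0.114]
eef_rot: [-3.14, 0.001, -2.779]
wrist_force: [0.5, -0.6, -2.6]
gripper_width: 0.0097
grasp_force: 78.3
t: 8.45
ee_pos: [0.5439, -0.1795, 0.1121]
eef_rot: [3.141, -0.002, 2.892]
wrist_force: [0.2, -0.6, -2.1]
gripper_width: 0.0103
grasp_force: 78.3
pos [ 0.5439 -0.1795  0.1121] rpy [ 1.7997e+02 -1.0000e-01  1.6569e+02] units [0.1205 0.3116 0.0072]
rot [ 0.0001 -0.0003  0.0011]
```

```bash
python3 -m handwheel '{"delta_pos":[[0.03,0.078,0],[0.03,0.078,0],[0.03,0.078,0],[0.03,0.078,0],[0,0,0],[0,0,0]],"rot":[[0,0,0.001],[0,0,0],[0,0,0],[0,0,0],[0,0,0],[0,0,0]]}'
python3 - <<'E'
from h import *
w=wcam('w3'); c=snap('top','top3'); s=snap('scene','scene3'); delta([.532,-.08,.11],180-14.7)
A=cv2.resize(c['frame'][140:260,220:380],None,fx=3,fy=3,interpolation=cv2.INTER_CUBIC)
B=cv2.resize(s['frame'][240:360,300:400],None,fx=3,fy=3,interpolation=cv2.INTER_CUBIC)
cv2.imwrite('pics/c3.png',np.hstack([A,B]))
E
```

```text
t: 9.05
ee_pos: [0.5334, -0.08, 0.1128]
eef_rot: [-3.141, -0.0, 2.885]
wrist_force: [-1.4, -1.0, -2.3]
gripper_width: 0.01
grasp_force: 78.4
pos [ 0.5334 -0.0808  0.1128] rpy [-179.99   -0.    165.14] units [0.0053 0.0014 0.0094]
rot [-0.     -0.     -0.0004]
```

View pics/w3.png

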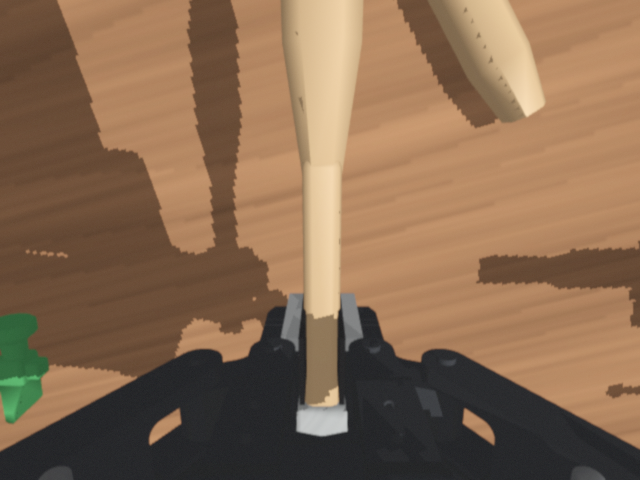

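View pics/c3.png

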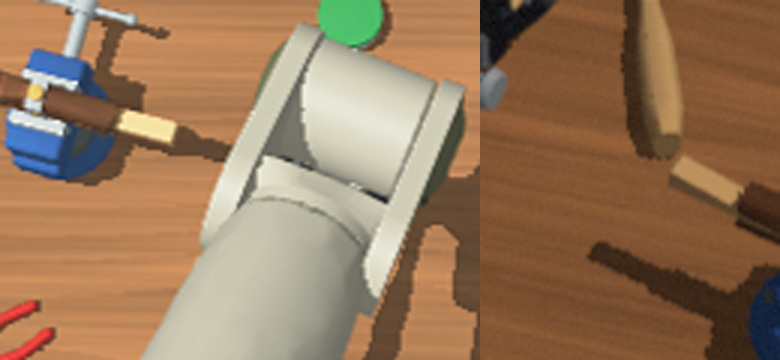

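The hammer is held square: neck between the pads at (322,330), head at (322,420). I'll get the head position in the tool frame and the wedge butt from two views.

Run:
```python
from h import *
w=np.load('pics/w3.npz'); P=cloud(w); T=w['tool_from_camera']
K=w['camera_matrix'];z=w['depth'];v,u=np.mgrid[:480,:640]
L=np.stack([(u-K[0,2])/K[0,0]*z,(v-K[1,2])/K[1,1]*z,z],-1)@T[:3,:3].T+T[:3,3]
for y in(60,180,230,280,330,390,415,425): print(y,L[y,322].round(4),P[y,322].round(4))
hs=(w['frame'].min(2)>150)&(v>395)&(abs(u-322)<40)&(abs(L[...,0]+.034)<.02); print('head',L[hs].min(0),L[hs].max(0))
for n in('top3','scene3'):
    a=np.load(f'pics/{n}.npz'); Q=cloud(a); f=cv2.cvtColor(a['frame'],cv2.COLOR_BGR2HSV)
    m=(Q[...,2]>.098)&(Q[...,2]<.13)&(abs(Q[...,0]-.588)<.03)&(abs(Q[...,1]-.09)<.035)&(f[...,2]>110)&(f[...,1]<150)
    px=np.argwhere(m)[:,::-1].astype(np.float32); q=Q[m]
    dd=np.array([np.cos(np.radians(75.3)),np.sin(np.radians(75.3)),0]); s=q@dd; t=q@np.array([dd[1],-dd[0],0])
    print(n,len(px),cv2.boxPoints(cv2.minAreaRect(px)).round(1).tolist(),'along',np.percentile(s,[0,2,98]),'across',np.percentile(t,[2,50,98]),'z',np.percentile(q[:,2],[2,98]),'butt at axis',dd*np.percentile(s,1)+np.array([dd[1],-dd[0],0])*np.mean(np.percentile(t,[2,98])))
    e=q[s<s.min()+.006]; print(' near butt z',e[:,2].max(), 'pix',px[s<s.min()+.004].mean(0))
```

```text
60 [ 0.086   0.0018 -0.0377] [ 0.4507 -0.0564  0.1506]
180 [ 0.0537  0.0019 -0.0341] [ 0.4819 -0.0645  0.1469]
230 [ 0.0385  0.0019 -0.0344] [ 0.4966 -0.0684  0.1472]
280 [ 0.0222  0.0019 -0.0341] [ 0.5124 -0.0725  0.147 ]
330 [ 0.0051  0.0019 -0.0348] [ 0.529  -0.0768  0.1476]
390 [-0.0184  0.0019 -0.0335] [ 0.5516 -0.0828  0.1463]
415 [-0.0254  0.0019 -0.0375] [ 0.5584 -0.0845  0.1503]
425 [-0.0284  0.0019 -0.0386] [ 0.5614 -0.0853  0.1515]
head [-0.03408798 -0.00674649 -0.03912488] [-0.01943845  0.01031922 -0.03247853]
top3 151 [[258.1000061035156, 182.60000610351562], [260.20001220703125, 175.1999969482422], [279.3999938964844, 180.6999969482422], [277.29998779296875, 188.10000610351562]] along [0.21987426 0.22051509 0.27043735] across [0.53475042 0.54331466 0.55276697] z [0.10294438 0.11911543] butt at axis [0.58188686 0.07519646 0.        ]
 near butt z 0.12058693805144366 pix [277.375  184.3125]
scene3 195 [[362.70001220703125, 297.3999938964844], [366.70001220703125, 290.20001220703125], [388.1000061035156, 302.0], [384.1000061035156, 309.29998779296875]] along [0.21916668 0.22153987 0.26740824] across [0.5373894  0.54740596 0.55598039] z [0.10542681 0.11692533] butt at axis [0.58474689 0.07456677 0.        ]
 near butt z 0.1168552165531657 pix [365.14285 294.7857 ]
```

Run:
```python
from h import *
delta([.5375,.034,.081],165.3)
```

```text
pos [ 0.5334 -0.0808  0.1128] rpy [-179.99   -0.    165.14] units [0.085  0.3734 0.106 ]
rot [-0.     -0.     -0.0004]
```

```bash
python3 -m handwheel '{"delta_pos":[[0.02,0.05,0.05],[0.03,0.09,0.056],[0.025,0.1,0],[0.01,0.08,0],[0,0.053,0],[0,0,0],[0,0,0],[0,0,0]],"rot":[[0,0,0],[0,0,0],[0,0,0],[0,0,0],[0,0,0],[0,0,0],[0,0,0],[0,0,0]]}'
python3 - <<'E'
from h import *
delta([.5415,.0497,.081],165.3)
s=snap('scene','scene4'); print(ctrl.get_state()['wrist_force'])
c=snap('top','top4')
cv2.imwrite('pics/c4.png',cv2.resize(s['frame'][250:350,300:420],None,fx=6,fy=6,interpolation=cv2.INTER_CUBIC))
E
```

```text
t: 10.0
ee_pos: [0.5374, 0.0336, 0.0811]
eef_rot: [-3.141, -0.0, 2.881]
wrist_force: [-0.1, -0.4, -1.7]
gripper_width: 0.0102
grasp_force: 78.4
pos [0.5374 0.0336 0.0811] rpy [-1.7999e+02 -1.0000e-02  1.6509e+02] units [0.0006 0.0553 0.0004]
rot [-0.     -0.     -0.0006]
[ 0.24522329 -0.78877849 -2.53163585]
```

View pics/c4.png

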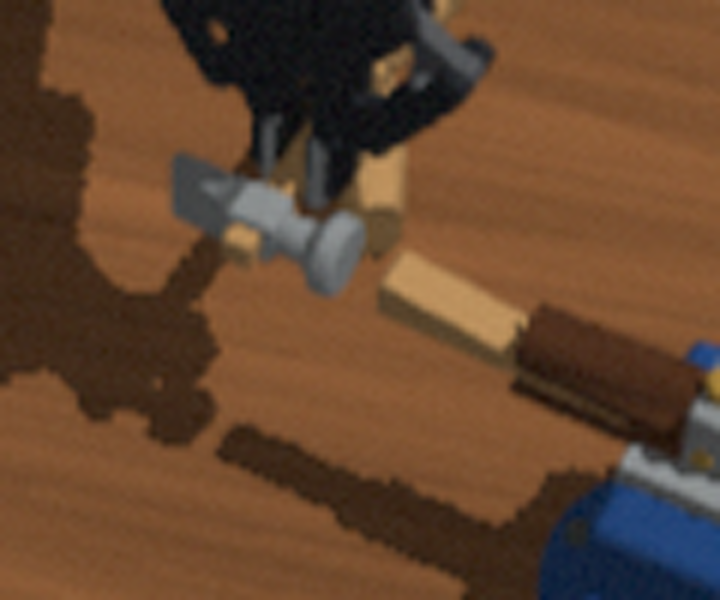

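The face centre, at crop (345,252), lines up with the wedge axis, and the butt is at about (392,282). Now I'll advance in small guarded steps.

```bash
cat > chk.py <<'E'
import sys,numpy as np
from h import ctrl
s=ctrl.get_state(); f=-np.array(s['wrist_force'])@[.254,.967,0]; a=np.array(s['ee_pos'])@[.254,.967,0]
print('t %.2f along %.2f mm  push %.1f N'%(s['t'],a*1000-169,f)); sys.exit(f>float(sys.argv[1]))
E
python3 chk.py 9; python3 -m handwheel '{"delta_pos":[[0,0.02,0],[0,0.02,0],[0,0,0]],"rot":[[0,0,0],[0,0,0],[0,0,0]]}' >/dev/null; python3 chk.py 4 &&
python3 -m handwheel '{"delta_pos":[[0,0.007,0],[0,0,0]],"rot":[[0,0,0],[0,0,0]]}' >/dev/null; python3 chk.py 4 &&
python3 -m handwheel '{"delta_pos":[[0,0.007,0],[0,0,0]],"rot":[[0,0,0],[0,0,0]]}' >/dev/null; python3 chk.py 4 &&
python3 -m handwheel '{"delta_pos":[[0,0.007,0],[0,0,0]],"rot":[[0,0,0],[0,0,0]]}' >/dev/null; python3 chk.py 4 &&
python3 -m handwheel '{"delta_pos":[[0,0.007,0],[0,0,0]],"rot":[[0,0,0],[0,0,0]]}' >/dev/null; python3 chk.py 4 &&
python3 -m handwheel '{"delta_pos":[[0,0.007,0],[0,0,0]],"rot":[[0,0,0],[0,0,0]]}' >/dev/null; python3 chk.py 4
```

```text
t 10.10 along 0.15 mm  push 0.2 N
t 10.40 along 13.76 mm  push 0.3 N
t 10.40 along 13.76 mm  push 0.3 N
t 10.40 along 13.76 mm  push 0.3 N
t 10.40 along 13.76 mm  push 0.3 N
t 10.40 along 13.76 mm  push 0.3 N
t 10.40 along 13.76 mm  push 0.3 NFalse
False
False
False
False
False
False
```

```bash
sed -i 's/sys.exit(f>float(sys.argv\[1\]))/sys.exit(int(f>float(sys.argv[1])))/' chk.py
python3 -m handwheel '{"delta_pos":[[0,0.007,0],[0,0,0]],"rot":[[0,0,0],[0,0,0]]}' >/dev/null; python3 chk.py 4 &&
python3 -m handwheel '{"delta_pos":[[0,0.007,0],[0,0,0]],"rot":[[0,0,0],[0,0,0]]}' >/dev/null; python3 chk.py 4 &&
python3 -m handwheel '{"delta_pos":[[0,0.007,0],[0,0,0]],"rot":[[0,0,0],[0,0,0]]}' >/dev/null; python3 chk.py 4 &&
python3 -m handwheel '{"delta_pos":[[0,0.007,0],[0,0,0]],"rot":[[0,0,0],[0,0,0]]}' >/dev/null; python3 chk.py 4 &&
python3 -m handwheel '{"delta_pos":[[0,0.007,0],[0,0,0]],"rot":[[0,0,0],[0,0,0]]}' >/dev/null; python3 chk.py 4
```

```text
t 10.60 along 15.35 mm  push -0.3 N
t 10.80 along 17.27 mm  push -0.4 N
t 11.00 along 19.40 mm  push 1.1 N
t 11.20 along 21.63 mm  push 1.3 N
t 11.40 along 23.78 mm  push -0.2 N
```

```bash
python3 -m handwheel '{"delta_pos":[[0,0.007,0],[0,0,0]],"rot":[[0,0,0],[0,0,0]]}' >/dev/null; python3 chk.py 4 &&
python3 -m handwheel '{"delta_pos":[[0,0.007,0],[0,0,0]],"rot":[[0,0,0],[0,0,0]]}' >/dev/null; python3 chk.py 4 &&
python3 -m handwheel '{"delta_pos":[[0,0.007,0],[0,0,0]],"rot":[[0,0,0],[0,0,0]]}' >/dev/null; python3 chk.py 4 &&
python3 -m handwheel '{"delta_pos":[[0,0.007,0],[0,0,0]],"rot":[[0,0,0],[0,0,0]]}' >/dev/null; python3 chk.py 4 &&
python3 -m handwheel '{"delta_pos":[[0,0.007,0],[0,0,0]],"rot":[[0,0,0],[0,0,0]]}' >/dev/null; python3 chk.py 4
python3 - <<'E'
from h import *
s=snap('scene','scene5')
cv2.imwrite('pics/c5.png',cv2.resize(s['frame'][250:350,300:420],None,fx=6,fy=6,interpolation=cv2.INTER_CUBIC))
E
```

```text
t 11.60 along 25.86 mm  push -0.3 N
t 11.80 along 27.96 mm  push 0.8 N
t 12.00 along 30.05 mm  push -0.5 N
t 12.20 along 32.17 mm  push -0.0 N
t 12.40 along 34.26 mm  push 0.8 N
```

View pics/c5.png

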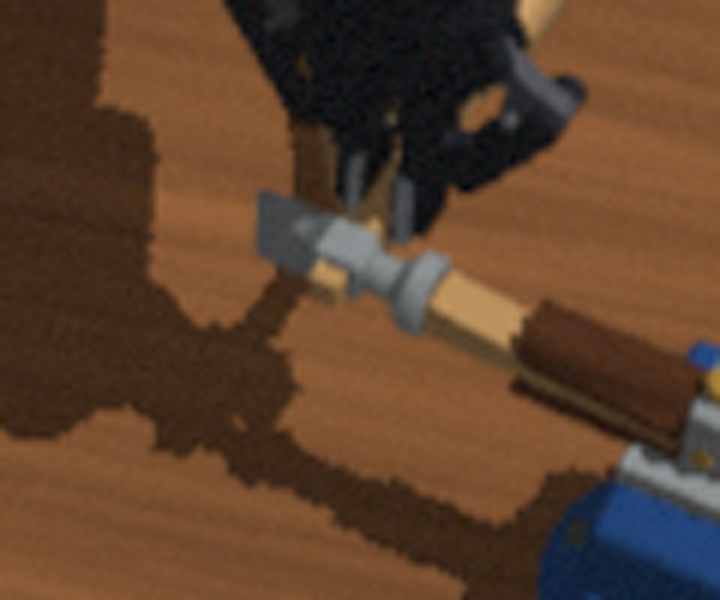

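The face sits flush on the butt, centred, and is sliding the wedge in. About 35 mm of wedge is still showing, so I'll carry on until it resists.

```bash
python3 -m handwheel '{"delta_pos":[[0,0.007,0],[0,0,0]],"rot":[[0,0,0],[0,0,0]]}' >/dev/null; python3 chk.py 4 &&
python3 -m handwheel '{"delta_pos":[[0,0.007,0],[0,0,0]],"rot":[[0,0,0],[0,0,0]]}' >/dev/null; python3 chk.py 4 &&
python3 -m handwheel '{"delta_pos":[[0,0.007,0],[0,0,0]],"rot":[[0,0,0],[0,0,0]]}' >/dev/null; python3 chk.py 4 &&
python3 -m handwheel '{"delta_pos":[[0,0.007,0],[0,0,0]],"rot":[[0,0,0],[0,0,0]]}' >/dev/null; python3 chk.py 4 &&
python3 -m handwheel '{"delta_pos":[[0,0.007,0],[0,0,0]],"rot":[[0,0,0],[0,0,0]]}' >/dev/null; python3 chk.py 4 &&
python3 -m handwheel '{"delta_pos":[[0,0.007,0],[0,0,0]],"rot":[[0,0,0],[0,0,0]]}' >/dev/null; python3 chk.py 4 &&
python3 -m handwheel '{"delta_pos":[[0,0.007,0],[0,0,0]],"rot":[[0,0,0],[0,0,0]]}' >/dev/null; python3 chk.py 4 &&
python3 -m handwheel '{"delta_pos":[[0,0.007,0],[0,0,0]],"rot":[[0,0,0],[0,0,0]]}' >/dev/null; python3 chk.py 4
```

```text
t 12.65 along 36.15 mm  push 2.2 N
t 12.85 along 37.66 mm  push 6.8 N
t 12.85 along 37.66 mm  push 6.8 N
t 12.85 along 37.66 mm  push 6.8 N
t 12.85 along 37.66 mm  push 6.8 N
t 12.85 along 37.66 mm  push 6.8 N
t 12.85 along 37.66 mm  push 6.8 N
t 12.85 along 37.66 mm  push 6.8 N
```

```bash
python3 -m handwheel '{"delta_pos":[[0,-0.02,0],[0,-0.03,0],[0,0,0],[0,0,0]],"rot":[[0,0,0],[0,0,0],[0,0,0],[0,0,0]]}' >/dev/null; python3 chk.py 4
python3 -m handwheel '{"delta_pos":[[0,0.015,0],[0,0.015,0],[0,0.007,0],[0,0.005,0],[0,0.004,0],[0,0.002,0],[0,0,0]],"rot":[[0,0,0],[0,0,0],[0,0,0],[0,0,0],[0,0,0],[0,0,0],[0,0,0]]}' >/dev/null; python3 chk.py 9 &&
python3 -m handwheel '{"delta_pos":[[0,0.002,0],[0,0,0]],"rot":[[0,0,0],[0,0,0]]}' >/dev/null; python3 chk.py 9 &&
python3 -m handwheel '{"delta_pos":[[0,0.002,0],[0,0,0]],"rot":[[0,0,0],[0,0,0]]}' >/dev/null; python3 chk.py 9 &&
python3 -m handwheel '{"delta_pos":[[0,0.002,0],[0,0,0]],"rot":[[0,0,0],[0,0,0]]}' >/dev/null; python3 chk.py 9 &&
python3 -m handwheel '{"delta_pos":[[0,0.002,0],[0,0,0]],"rot":[[0,0,0],[0,0,0]]}' >/dev/null; python3 chk.py 9
```

```text
t 13.25 along 23.05 mm  push 0.5 N
t 13.95 along 37.47 mm  push 1.3 N
t 14.15 along 37.57 mm  push 4.1 N
t 14.35 along 37.71 mm  push 8.5 N
t 14.55 along 38.00 mm  push 9.9 N
t 14.55 along 38.00 mm  push 9.9 N
```

```bash
python3 -m handwheel '{"delta_pos":[[0,-0.02,0],[0,-0.03,0],[0,0,0],[0,0,0]],"rot":[[0,0,0],[0,0,0],[0,0,0],[0,0,0]]}' >/dev/null; python3 chk.py 4
python3 -m handwheel '{"delta_pos":[[0,0.015,0],[0,0.015,0],[0,0.008,0],[0,0.005,0],[0,0.004,0],[0,0.003,0],[0,0,0]],"rot":[[0,0,0],[0,0,0],[0,0,0],[0,0,0],[0,0,0],[0,0,0],[0,0,0]]}' >/dev/null; python3 chk.py 15 &&
python3 -m handwheel '{"delta_pos":[[0,0.002,0],[0,0,0]],"rot":[[0,0,0],[0,0,0]]}' >/dev/null; python3 chk.py 15 &&
python3 -m handwheel '{"delta_pos":[[0,0.002,0],[0,0,0]],"rot":[[0,0,0],[0,0,0]]}' >/dev/null; python3 chk.py 15 &&
python3 -m handwheel '{"delta_pos":[[0,0.002,0],[0,0,0]],"rot":[[0,0,0],[0,0,0]]}' >/dev/null; python3 chk.py 15 &&
python3 -m handwheel '{"delta_pos":[[0,0.002,0],[0,0,0]],"rot":[[0,0,0],[0,0,0]]}' >/dev/null; python3 chk.py 15
```

```text
t 14.95 along 24.31 mm  push -0.6 N
t 15.65 along 38.05 mm  push 9.1 N
t 15.85 along 38.31 mm  push 11.1 N
t 16.05 along 38.67 mm  push 12.4 N
t 16.25 along 39.03 mm  push 14.2 N
t 16.45 along 39.41 mm  push 15.7 N
```

```bash
python3 -m handwheel '{"delta_pos":[[0,-0.02,0],[0,-0.03,0],[0,0,0],[0,0,0]],"rot":[[0,0,0],[0,0,0],[0,0,0],[0,0,0]]}' >/dev/null; python3 chk.py 4
python3 -m handwheel '{"delta_pos":[[0,0.015,0],[0,0.015,0],[0,0.008,0],[0,0.005,0],[0,0.004,0],[0,0.002,0],[0,0,0]],"rot":[[0,0,0],[0,0,0],[0,0,0],[0,0,0],[0,0,0],[0,0,0],[0,0,0]]}' >/dev/null; python3 chk.py 19.5 &&
python3 -m handwheel '{"delta_pos":[[0,0.002,0],[0,0,0]],"rot":[[0,0,0],[0,0,0]]}' >/dev/null; python3 chk.py 19.5 &&
python3 -m handwheel '{"delta_pos":[[0,0.002,0],[0,0,0]],"rot":[[0,0,0],[0,0,0]]}' >/dev/null; python3 chk.py 19.5 &&
python3 -m handwheel '{"delta_pos":[[0,0.002,0],[0,0,0]],"rot":[[0,0,0],[0,0,0]]}' >/dev/null; python3 chk.py 19.5 &&
python3 -m handwheel '{"delta_pos":[[0,0.002,0],[0,0,0]],"rot":[[0,0,0],[0,0,0]]}' >/dev/null; python3 chk.py 19.5&&
python3 -m handwheel '{"delta_pos":[[0,0.002,0],[0,0,0]],"rot":[[0,0,0],[0,0,0]]}' >/dev/null; python3 chk.py 19.5
```

```text
t 16.85 along 26.81 mm  push -0.4 N
t 17.55 along 39.45 mm  push 15.2 N
t 17.75 along 39.69 mm  push 16.8 N
t 17.95 along 39.97 mm  push 18.0 N
t 18.15 along 40.37 mm  push 19.9 N
t 18.15 along 40.37 mm  push 19.9 N
t 18.15 along 40.37 mm  push 19.9 N
```

```bash
python3 -m handwheel '{"delta_pos":[[0,-0.02,0],[0,-0.03,0],[0,0,0],[0,0,0]],"rot":[[0,0,0],[0,0,0],[0,0,0],[0,0,0]]}' >/dev/null; python3 chk.py 4
python3 -m handwheel '{"delta_pos":[[0,0.015,0],[0,0.015,0],[0,0.008,0],[0,0.005,0],[0,0.004,0],[0,0.002,0],[0,0,0]],"rot":[[0,0,0],[0,0,0],[0,0,0],[0,0,0],[0,0,0],[0,0,0],[0,0,0]]}' >/dev/null; python3 chk.py 20.2 &&
python3 -m handwheel '{"delta_pos":[[0,0.001,0],[0,0,0]],"rot":[[0,0,0],[0,0,0]]}' >/dev/null; python3 chk.py 20.2 &&
python3 -m handwheel '{"delta_pos":[[0,0.001,0],[0,0,0]],"rot":[[0,0,0],[0,0,0]]}' >/dev/null; python3 chk.py 20.2
python3 -m handwheel '{"delta_pos":[[0,-0.02,0],[0,-0.03,0],[0,0,0],[0,0,0]],"rot":[[0,0,0],[0,0,0],[0,0,0],[0,0,0]]}' >/dev/null; python3 chk.py 4
python3 -m handwheel '{"delta_pos":[[0,0.015,0],[0,0.015,0],[0,0.008,0],[0,0.005,0],[0,0.004,0],[0,0.002,0],[0,0,0]],"rot":[[0,0,0],[0,0,0],[0,0,0],[0,0,0],[0,0,0],[0,0,0],[0,0,0]]}' >/dev/null; python3 chk.py 20.5 &&
python3 -m handwheel '{"delta_pos":[[0,0.001,0],[0,0,0]],"rot":[[0,0,0],[0,0,0]]}' >/dev/null; python3 chk.py 20.5
```

```text
t 18.55 along 28.41 mm  push -1.0 N
t 19.25 along 40.42 mm  push 18.6 N
t 19.45 along 40.43 mm  push 20.4 N
t 19.45 along 40.43 mm  push 20.4 N
t 19.85 along 28.46 mm  push 0.6 N
t 20.55 along 40.38 mm  push 18.7 N
t 20.75 along 40.41 mm  push 19.5 N
```

The last two taps reached about 20 N and the wedge moved less than 0.1 mm, so it is tight. Now I'll back off and carry the hammer back to its free spot.

```bash
python3 -m handwheel '{"delta_pos":[[0,-0.03,0],[0,-0.08,0],[0,-0.08,0],[0,-0.02,-0.05],[0,0,-0.06],[0,0,0]],"rot":[[0,0,0],[0,0,0],[0,0,0],[0,0,0],[0,0,0],[0,0,0]]}'
python3 - <<'E'
from h import *
delta([.5446,-.1798,.1],180+20.5)
E
```

```text
t: 21.35
ee_pos: [0.5334, 0.0145, 0.1162]
eef_rot: [3.141, 0.004, 2.882]
wrist_force: [0.1, 0.1, -2.3]
gripper_width: 0.01
grasp_force: 79.7
pos [0.5334 0.0145 0.1162] rpy [179.97   0.25 165.14] units [-0.202  -0.6164  0.0545]
rot [-0.0001  0.0007 -0.0982]
```

```bash
python3 -m handwheel '{"delta_pos":[[-0.02,-0.06,0],[-0.04,-0.12,0],[-0.04,-0.12,0],[-0.04,-0.12,0],[-0.04,-0.12,0],[-0.02,-0.076,0],[0,0,0]],"rot":[[0,0,0],[0,0,0],[0,0,0],[0,0,0],[0,0,0],[0,0,0],[0,0,0]]}'
python3 -m handwheel '{"delta_pos":[[0,0,0],[0,0,0],[0,0,0],[0,0,0],[0,0,0],[0,0,0],[0,0,0]],"rot":[[0,0,-0.0196],[0,0,-0.0196],[0,0,-0.0196],[0,0,-0.0196],[0,0,-0.0196],[0,0,0],[0,0,0]]}'
python3 - <<'E'
from h import *
delta([.5446,-.1798,-.0115],180+20.5)
c=snap('top','top6'); P=cloud(c); f=c['frame'].astype(int); w=wcam('w6');
E
```

```text
t: 22.05
ee_pos: [0.5425, -0.1817, 0.113]
eef_rot: [-3.141, -0.001, 2.88]
wrist_force: [-0.8, 1.0, -2.6]
gripper_width: 0.0101
grasp_force: 79.6
t: 22.75
ee_pos: [0.5427, -0.1785, 0.1137]
eef_rot: [3.141, -0.0, -2.787]
wrist_force: [0.1, -0.7, -2.5]
gripper_width: 0.0105
grasp_force: 79.6
pos [ 0.5427 -0.1785  0.1137] rpy [ 1.7996e+02 -2.0000e-02 -1.5971e+02] units [-0.0045 -0.0065  0.4173]
rot [ 0.0001 -0.0001 -0.0006]
```

View pics/top6.png

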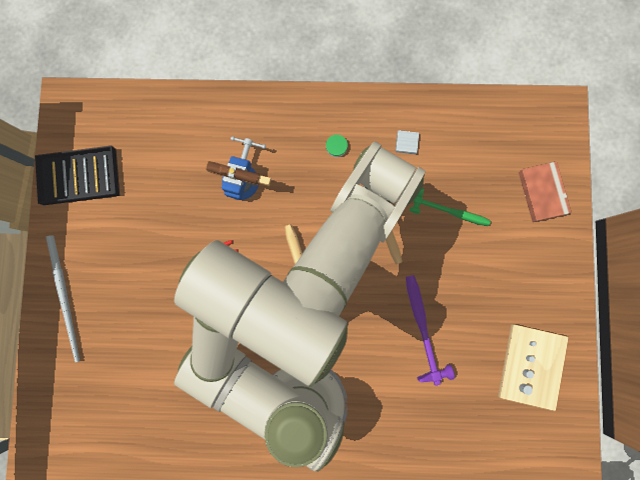

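The wedge is driven in, with the butt now at about (269,181), and the landing spot is clear. Lowering the hammer.

```bash
python3 -m handwheel '{"delta_pos":[[0,0,0.06],[0,0,0.1],[0,0,0.1],[0,0,0.08],[0,0,0.04],[0,0,0.015],[0,0,0.01],[0,0,0]],"rot":[[0,0,0],[0,0,0],[0,0,0],[0,0,0],[0,0,0],[0,0,0],[0,0,0],[0,0,0]]}'
python3 -m handwheel '{"delta_pos":[[0,0,0.006],[0,0,0]],"rot":[[0,0,0],[0,0,0]]}'
```

```text
t: 23.65
ee_pos: [0.5432, -0.1795, -0.0066]
eef_rot: [-3.141, 0.001, -2.785]
wrist_force: [0.0, -0.1, -2.2]
gripper_width: 0.0102
grasp_force: 79.6
t: 23.85
ee_pos: [0.5429, -0.1794, -0.0087]
eef_rot: [-3.141, 0.001, -2.785]
wrist_force: [-1.1, 0.2, -1.6]
gripper_width: 0.0104
grasp_force: 79.6
```

```bash
python3 -m handwheel '{"delta_pos":[[0,0,0.006],[0,0,0]],"rot":[[0,0,0],[0,0,0]]}'
python3 -m handwheel '{"delta_pos":[[0,0,0.005],[0,0,0]],"rot":[[0,0,0],[0,0,0]]}'
```

```text
t: 24.05
ee_pos: [0.5427, -0.1793, -0.0109]
eef_rot: [3.142, -0.0, -2.785]
wrist_force: [-0.3, 0.2, -3.8]
gripper_width: 0.0101
grasp_force: 79.6
t: 24.25
ee_pos: [0.5428, -0.1794, -0.0124]
eef_rot: [-3.142, 0.0, -2.785]
wrist_force: [-0.6, -0.2, -2.9]
gripper_width: 0.0099
grasp_force: 79.8
```

```bash
python3 -m handwheel '{"delta_pos":[[0,0,0.004],[0,0,0]],"rot":[[0,0,0],[0,0,0]]}' | grep -E 'ee_pos|wrist'
python3 -m handwheel '{"delta_pos":[[0,0,0],[0,0,0],[0,0,0],[0,0,0],[0,0,0],[0,0,0],[0,0,0]],"rot":[[0,0,0],[0,0,0],[0,0,0],[0,0,0],[0,0,0],[0,0,0],[0,0,0]]}' -0.5
python3 -m handwheel '{"delta_pos":[[0,0,-0.03],[0,0,-0.08],[0,0,-0.12],[0,0,-0.15],[0,0,-0.15],[0,0,-0.1],[0,0,0]],"rot":[[0,0,0],[0,0,0],[0,0,0],[0,0,0],[0,0,0],[0,0,0],[0,0,0]]}' 0
python3 - <<'E'
from h import *
w=wcam('w7'); s=snap('scene','s7')
cv2.imwrite('pics/c7.png',np.hstack([cv2.resize(w['frame'],(400,300)),cv2.resize(s['frame'],(400,300))]))
P=cloud(w)
for uv in((318,250),(318,170),(317,60)):print(P[uv[1],uv[0]].round(4))
E
```

```text
ee_pos: [0.5428, -0.1794, -0.0125]
wrist_force: [-4.3, 2.3, 9.5]
t: 25.15
ee_pos: [0.5427, -0.1794, -0.0136]
eef_rot: [-3.142, -0.0, -2.785]
wrist_force: [-0.2, 0.9, -0.1]
gripper_width: 0.0213
grasp_force: 0.0
t: 25.85
ee_pos: [0.5443, -0.1801, 0.1807]
eef_rot: [-3.135, 0.006, -2.785]
wrist_force: [0.7, 0.3, -0.7]
gripper_width: 0.043
grasp_force: 0.0
[ 0.5691 -0.1732  0.0252]
[ 0.5109 -0.1948  0.0211]
[ 0.4397 -0.2219  0.0269]
```

View pics/c7.png

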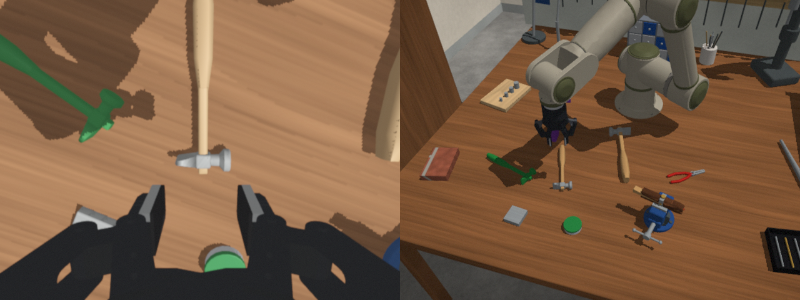

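The hammer lies flat on its side at wrist view (203,160), the gripper is clear, the wedge is in, and the other tools haven't moved. Handing in.

```bash
python3 -c "
from station import ctrl
print(ctrl.hand_in())"
```

```text
the job is handed in; nothing more can be done
None
```

The job is handed in at about 26 s of the 51 s: after six separate light taps the wedge is tight (the last two reached about 20 N and moved it under 0.1 mm), the hammer lies flat back at its starting spot, and no tap read above 20.4 N, though I did not measure the grip on the ring itself.

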